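# Refit the idler roller of a lab jar roller

## Task

The jar roller on the bench is missing one of its two rollers. Take the longer of the two loose rollers from its rest and lower it gently into the empty pair of open slots in the jar roller, so that both axle ends lie fully at the bottom of their slots, then let go. Leave the shorter roller lying in its rest.

Things in the scene. Friction and masses are not known exactly. Their poses are not given: they have to be found in the camera images.
- roller_center (a point): Centre of the long loose roller: grey cylinder, diameter 30, length 150 mm, with a 10 mm steel axle out 35 mm at both ends (220 overall); 0.3 kg. Its y runs along the axle (it may be rolled about it). It lies loose and level, axis 45 mm above the table, in a fixed rest of two white V saddles, 18 mm thick, 57 mm either side of the centre; the middle 90 mm is free to grip from above.
- roller_seat (a point): Where the long roller's centre lies once fitted, 85 mm above the table; y along the fitted axle, x towards the machine's other roller, z up. Each end has an open slot 14 mm wide in an end plate 16 mm thick (inner faces 88 mm either side of this point, so 13 mm end play). Slot floor 80 mm above the table, straight up to 98, then flared to a mouth 44 mm wide at 122.
- jar_roller: The jar roller, a fixed white machine; origin under its middle on the table, the seat at its x = -45 mm. White deck 45 mm above the table, two grey metal end plates. Its other roller, of the same size, is fitted parallel to the seat, 90 mm from it in +x, top 100 mm above the table. A motor box 105 mm high on its -y end is clear of the slots.
- short_roller_center (a point): Centre of the short loose roller (y along its axle): the same 30 mm grey cylinder and 10 mm axle, but only 96 mm long, 150 overall, too short for the slots. It lies in a rest like the other's, axis 45 mm above the table. The two rests stand about 130 to 190 mm apart; either may be the nearer to the robot.
There are look-alikes about, which are no part of the job. Leave any purple look-alike of the part that bears roller_center alone.

How it is judged:
At the end, for the whole second after the job is handed in: The long roller lies at rest, released, in the jar roller's slots: its centre within 4 mm in height and 6 mm across of the seat point, within 20 mm of it lengthwise, its axle within 0.06 rad of the seat's y axis (so both ends are at the bottom), and the short roller within 20 mm of where it was (z of roller_center in the frame of roller_seat between -0.004 and 0.004 m and x of roller_center in the frame of roller_seat between -0.006 and 0.006 m and y of roller_center in the frame of roller_seat between -0.02 and 0.02 m and angle between the y axis of roller_center and the y axis of roller_seat, either way round below 0.06 rad and linear speed of roller below 0.03 m/s and distance of short_roller_center from where it was at the start of the episode below 0.02 m); the robot touches nothing.
It fails at once if the long roller is dropped or thrown into the machine (faster than 0.6 m/s within 40 mm above the seat) (horizontal distance between roller_center and roller_seat below 0.04 m and z of roller_center in the frame of roller_seat below 0.04 m and linear speed of roller above 0.6 m/s).
It fails at once if the short roller is taken or pushed out of its rest (moved more than 30 mm) (distance of short_roller_center from where it was at the start of the episode above 0.03 m).
It also fails if it takes over 38 s, if anything falls off the work surface, if the arm or the gripper's body presses on something with over 40 N, if the wrist force passes 120 N, or if a joint passes its speed limit or range.

## Robot

A 6-joint arm with a two-finger parallel gripper is mounted at the origin on the work surface. World frame = base frame: x ahead of the robot, y to its left, z up, the work surface at z = 0. Lengths are in m, angles in rad, forces in N, time in s.
With the tool pointing down it reaches from about 0.375 to 0.975 m from the base axis. Payload 3.8 kg.
Tool frame: the origin (TCP) lies midway between the tips of the shut fingers; the grasp point (between the pads) lies 19 mm behind it (r.tcp_to_grasp is the z of the grasp point in the tool frame, in m); z points along the fingers, y is the line along which they close (so a half turn about z gives the same grasp; the last joint's range is limited). The gripper opens to 85 mm and grips with 20 to 120 N. Pads are 22 mm wide; open, the fingers measure 114 mm over their backs; the gripper's body (76 mm by 85 mm) begins 54 mm behind the grasp point. The pads swing forward as they close: fully open they stand 13 mm farther back than shut.
Start: joints at [-0.037, 0.264, 1.604, -0, 1.274, -0.037], TCP at [0.675, -0, 0.231] pointing down, gripper open.
Joint ranges: [-2.63, 2.63], [-0.94, 2.18], [0.31, 2.57], [-1.31, 4.45], [0, 2.66], [-2.55, 2.55]. Speed limits (rad/s): [2.57, 2.57, 3.14, 3.14, 3.14, 3.14].

## Interface

Orientations are given as a unit quaternion [x, y, z, w].
In Python, from station import r, camera, camera_info, spot_in, tip_of gives the robot as it stands. The module is installed in compiled form; this text tells all that it offers.
- The arm moves only by the shell command python3 -m pendant 'ROWS' [FORCE]. ROWS is JSON, a list of rows, each a list of 7 numbers: the closure, from -1 (fully open) to 1 (shut), then the shift along the world's x, y, z in units of 50 mm (1.0 is 50 mm), then the turn, a rotation vector about the world's x, y, z in units of 6 degrees (1.0 is 6 degrees). A call has 1 to 12 rows; each row shifts and turns the commanded pose from where the row before left it; what a row does not reach is not made up. A row lasts 1/8 s, in which the tool goes at most 62.5 mm and 10.7 degrees, less where a joint would pass 70% of its speed; a pose out of reach is approached as far as the arm can. A call is refused whole if a number of a shift passes 1 or a number of a turn 1, either way. A call with a gripper value outside its range is refused whole. The fingers move at their own pace and stop on an object; FORCE is the grip in N (left out, the last holds). Time passes only in rows, so rows that do not move let the fingers close. It gives the time, the measured TCP pose, the force, the opening and the grip force at its end, in the units of the state.
- r.state(): the state, without advancing time (a new reading comes with each control period).
- camera(name): name is "scene" or "side" or "wrist"; returns the picture (480x640x3 uint8, red, green, blue); there is no depth.
- camera_info(name): a dict with "mtx" (3x3 intrinsics, pixels), "camera_from_world" (4x4, takes a point from world to camera coordinates). Camera axes: x right, y down, z forward; pixel columns grow to the right and rows downward; lengths in m; the calibration is good to about 2 mm. The wrist camera is an equidistant fisheye: a pixel r from the principal point sees the ray r / f radians off the axis. A picture is of the moment at which its call begins: read the wrist's pose just before it. camera_info takes no time and is no camera call; for the wrist camera it gives the pose at the moment of the call.
- r.sign_off(): hands the job in; it is judged then, once.
Trained networks look in the newest picture that a camera, given by its name, has taken for a name from the list of things; names that differ only in an ending like _2 or _b are one class to them, and where a whole thing is asked for, a point or a joint stands for the part that bears it (a point fixed in the world has none). Each returns a list of dicts, best first, with "confidence" (0 to 1); they miss things now and then, are a little off and sometimes report something else, mostly with a low value. They report only what shows in the picture. A call takes as long as a camera call. They do not tell look-alikes from the thing itself.
- spot_in(camera, query): "centre" ([x, y, z] in m, in world coordinates, good to about 4 mm: the middle of the surface that is visible of it).
- tip_of(camera, query): "centre" ([x, y, z] in m, in world coordinates, good to about 4 mm: a listed point, or the origin of a listed thing).
The state is a dict: "time_s": time; "joint_positions": joint angles; "qd": joint speeds; "tau": joint torques, N m; "tool_pos": TCP position; "ee_rot": TCP orientation; "wrist_force": force on the tool from outside, world axes, zero at the start; "wrist_torque": the same for the moment, N m; "gripper_width": finger opening in m; "gripper_force": force on a finger pad.
Only numpy, scipy, OpenCV 4.12 (cv2) and the standard library are available. Lean on these libraries where they do the work, as an engineer would, in place of code of your own. Each camera call takes 0.05 s, during which the arm holds its last target. There are 200 camera calls.

## Working session

There is one attempt and no reset: what is moved stays moved. The work goes in short steps, Python scripts to look and compute and a shell command to move; the robot and the scene stay as the last step left them, time stands still between calls to the robot, and variables do not carry over. Pictures are saved under pics/ and viewed, at most 10 in all, crops included, and the job is handed in when it is done.

```bash
mkdir -p pics; python3 - <<'E'
from station import r,camera,camera_info,spot_in,tip_of
import cv2,numpy as np
for n in ["scene","side"]:
    im=camera(n); cv2.imwrite(f"pics/{n}0.png",im[:,:,::-1])
    for q in ["roller_center","roller_seat","jar_roller","short_roller_center"]:
        for d in tip_of(n,q)[:4]:
            c=np.array(d["centre"]); i=camera_info(n); p=i["mtx"]@(i["camera_from_world"]@np.r_[c,1])[:3]
            print(n,q,round(d["confidence"],2),c.round(3),(p[:2]/p[2]).round())
print(r.state()["time_s"])
E
```

```text
scene roller_center 0.75 [0.479 0.258 0.048] [465. 278.]
scene roller_center 0.61 [0.289 0.249 0.014] [454. 220.]
scene roller_seat 0.74 [ 0.54  -0.245  0.085] [158. 251.]
scene jar_roller 0.76 [ 0.588 -0.257  0.001] [150. 306.]
scene short_roller_center 0.71 [0.653 0.178 0.044] [411. 359.]
side roller_center 0.89 [ 0.302 -0.166  0.011] [442. 255.]
side roller_center 0.83 [0.474 0.257 0.051] [236. 357.]
side roller_center 0.56 [0.286 0.259 0.014] [349. 431.]
side roller_seat 0.56 [ 0.541 -0.249  0.084] [353. 171.]
side jar_roller 0.65 [ 0.584 -0.259 -0.004] [336. 198.]
side short_roller_center 0.66 [0.653 0.175 0.046] [181. 283.]
0.5
```

View pics/scene0.png

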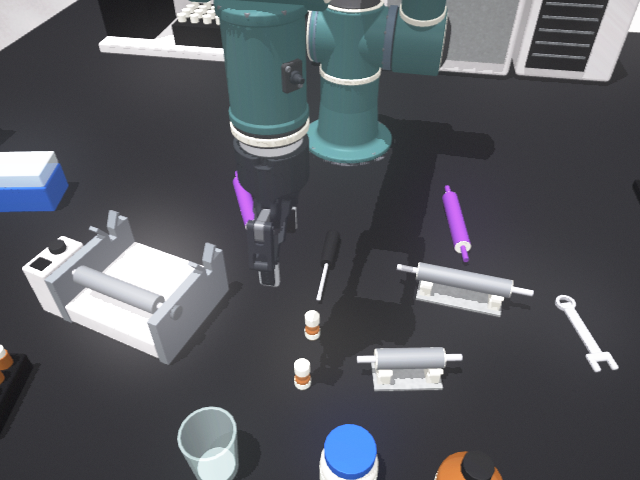

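View pics/side0.png

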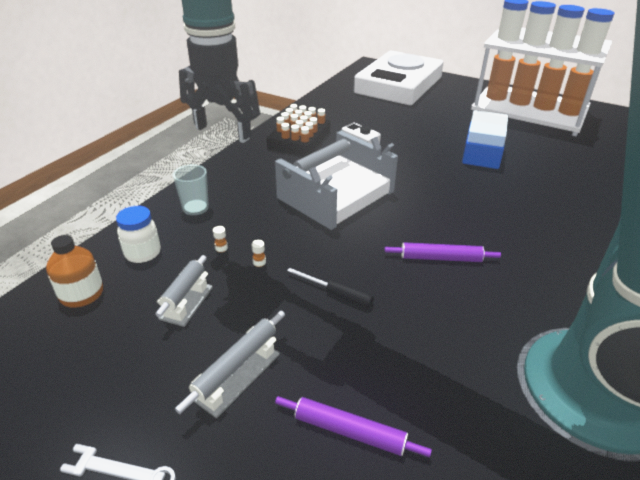

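The scene picture shows three long-roller candidates: grey at (465,280), purple at (456,222) and purple at (244,200). The short grey roller is at (410,359). The grey one at (465,280), at (235,360) in the side view, fits because it is grey, longer and lies in a white rest. The empty slots are near (118,228) and (212,262) in the scene view. I'll confirm with one enlarged mosaic.

```bash
python3 - <<'E'
import cv2,numpy as np
a=cv2.imread("pics/scene0.png");b=cv2.imread("pics/side0.png")
def c(im,x,y,w,h,s): return cv2.resize(im[y:y+h,x:x+w],(400,300),interpolation=cv2.INTER_CUBIC)
m=np.vstack([np.hstack([c(a,390,220,160,120,0),c(b,160,300,160,120,0)]),np.hstack([c(a,90,200,160,120,0),c(b,260,120,160,120,0)])])
cv2.imwrite("pics/mos.png",m)
E
```

```text
(no output)
```

View pics/mos.png

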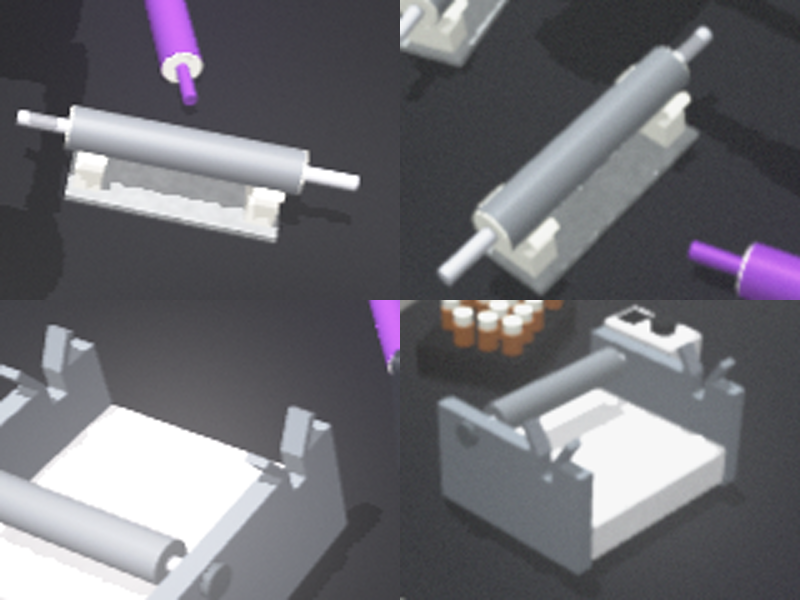

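The crop confirms it: the grey roller with long axles on white saddles is the target, and the purple ones differ. Axle tips are at (397,266) and (533,293) in the scene view, and (283,314) and (178,410) in the side view.

```bash
cat > h.py <<'E'
from station import r,camera,camera_info,spot_in,tip_of
import numpy as np,cv2
def ray(i,p,fish):
    K=i["mtx"];T=i["camera_from_world"];x=(p[0]-K[0][2])/K[0][0];y=(p[1]-K[1][2])/K[1][1]
    if fish:
        t=np.hypot(x,y);s=np.sin(t)/max(t,1e-9);d=np.array([x*s,y*s,np.cos(t)])
    else: d=np.array([x,y,1.])
    R=np.array(T)[:3,:3];return -R.T@np.array(T)[:3,3],R.T@d/np.linalg.norm(d)
def tri(rays):
    A=0;b=0
    for o,d in rays: P=np.eye(3)-np.outer(d,d);A=A+P;b=b+P@o
    x=np.linalg.solve(A,b);return x,[np.linalg.norm((np.eye(3)-np.outer(d,d))@(x-o)) for o,d in rays]
def atz(o,d,z): return o+d*(z-o[2])/d[2]
E
python3 - <<'E'
from h import *
S=camera_info("scene");D=camera_info("side")
T=[]
for a,b in [((397.2,266.4),(282.8,313.6)),((532.8,292.8),(177.6,409.6))]:
    x,e=tri([ray(S,a,0),ray(D,b,0)]);T.append(x);print(x.round(4),np.round(e,4))
    print(atz(*ray(S,a,0),.045).round(4),atz(*ray(D,b,0),.045).round(4))
d=T[1]-T[0];print("mid",(T[0]+T[1])/2,"len",np.linalg.norm(d),"ang of axis from +y (ccw)",np.arctan2(-d[0],d[1]))
w=camera_info("wrist");print(w["mtx"],np.linalg.inv(w["camera_from_world"]).round(3));s=r.state();print(s["tool_pos"],s["ee_rot"],s["time_s"])
E
```

```text
[0.4658 0.1457 0.0436] [0.0006 0.0006]
[0.4678 0.1462 0.045 ] [0.4649 0.1461 0.045 ]
[0.4912 0.3648 0.0455] [0.0011 0.0011]
[0.4912 0.3659 0.045 ] [0.4911 0.3635 0.045 ]
mid [0.47850307 0.25523292 0.04456296] len 0.22052795137403236 ang of axis from +y (ccw) -0.11508416509161819
[[371.64829954   0.         321.37282294]
 [  0.         371.64829954 236.26427671]
 [  0.           0.           1.        ]] [[ 1.     0.    -0.     0.676]
 [ 0.    -0.96  -0.281  0.073]
 [-0.     0.281 -0.96   0.374]
 [ 0.     0.     0.     1.   ]]
[6.74986704e-01 6.49941682e-06 2.31267265e-01] [ 7.07106143e-01  7.07107420e-01 -1.73874952e-05 -6.25316209e-06] 0.5
```

```bash
python3 -m pendant '[[-1,-0.5,-0.8,0.8,0,0,0],[-1,-0.5,-0.9,0.8,0,0,0],[-1,-0.5,-0.9,0.6,0,0,0],[-1,-0.5,-0.9,0,0,0,0],[-1,-0.3,-0.9,0,0,0,0],[-1,0,0,0,0,0,0],[-1,0,0,0,0,0,0]]'
python3 - <<'E'
from h import *
import json
i=camera_info("wrist");im=camera("wrist");cv2.imwrite("pics/w1.png",im[:,:,::-1])
json.dump({k:np.array(v).tolist() for k,v in i.items() if k in("mtx","camera_from_world")},open("w1.json","w"))
for q in ["roller_seat","jar_roller"]:
    for d in tip_of("wrist",q)[:2]: print(q,round(d["confidence"],2),np.round(d["centre"],4))
E
```

```text
time_s: 1.38
tool_pos: [0.5611, -0.2179, 0.3397]
ee_rot: [0.707, 0.707, 0.0, -0.0]
wrist_force: [0.3, -0.0, -0.5]
gripper_width: 0.0855
gripper_force: 0.0
roller_seat 0.9 [ 0.5404 -0.2459  0.089 ]
jar_roller 0.78 [ 0.589  -0.2589 -0.0034]
```

View pics/w1.png

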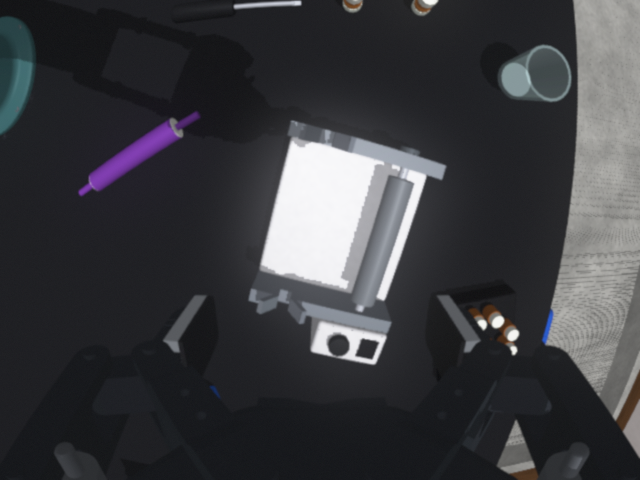

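The wrist picture shows the machine. The fitted roller runs from (403,177) to (365,308), and the empty slots are at about (318,135) and (282,302). I'll take a second wrist view and crop both.

```bash
python3 -m pendant '[[-1,-0.6,-0.7,0,0,0,0],[-1,-0.6,-0.7,0,0,0,0],[-1,0,0,0,0,0,0],[-1,0,0,0,0,0,0]]'
python3 - <<'E'
from h import *
import json
i=camera_info("wrist");im=camera("wrist");cv2.imwrite("pics/w2.png",im[:,:,::-1])
json.dump({k:np.array(v).tolist() for k,v in i.items() if k in("mtx","camera_from_world")},open("w2.json","w"))
for q in ["roller_seat","jar_roller"]:
    for d in tip_of("wrist",q)[:2]: print(q,round(d["confidence"],2),np.round(d["centre"],4))
from h import *
def px(p):
    K=i["mtx"];c=(np.array(i["camera_from_world"])@np.r_[p,1])[:3];t=np.arccos(c[2]/np.linalg.norm(c));u=c[:2]/np.linalg.norm(c[:2])*t;return np.array([K[0][0]*u[0]+K[0][2],K[1][1]*u[1]+K[1][2]])
a=cv2.imread("pics/w1.png");b=cv2.imread("pics/w2.png")
s=np.array([.541,-.247,.1]);v=np.array([.27,.963,0])*.096
def c(im,x,y,w=80,h=60): x,y=int(x),int(y);print(x,y);return cv2.resize(im[y:y+h,x:x+w],(400,300),interpolation=cv2.INTER_CUBIC)
p,q=px(s+v),px(s-v)
m=np.vstack([np.hstack([c(a,278,110),c(a,243,270)]),np.hstack([c(b,*(p-[40,30])),c(b,*(q-[40,30]))])])
cv2.imwrite("pics/mos2.png",m)
E
```

```text
time_s: 2.02
tool_pos: [0.5017, -0.2872, 0.3396]
ee_rot: [0.707, 0.707, 0.0, -0.0]
wrist_force: [-0.0, -0.2, -0.5]
gripper_width: 0.0853
gripper_force: 0.0
roller_seat 0.62 [ 0.5422 -0.2492  0.087 ]
jar_roller 0.86 [ 0.5864 -0.2581 -0.0029]
278 110
243 270
344 44
292 217
```

View pics/mos2.png

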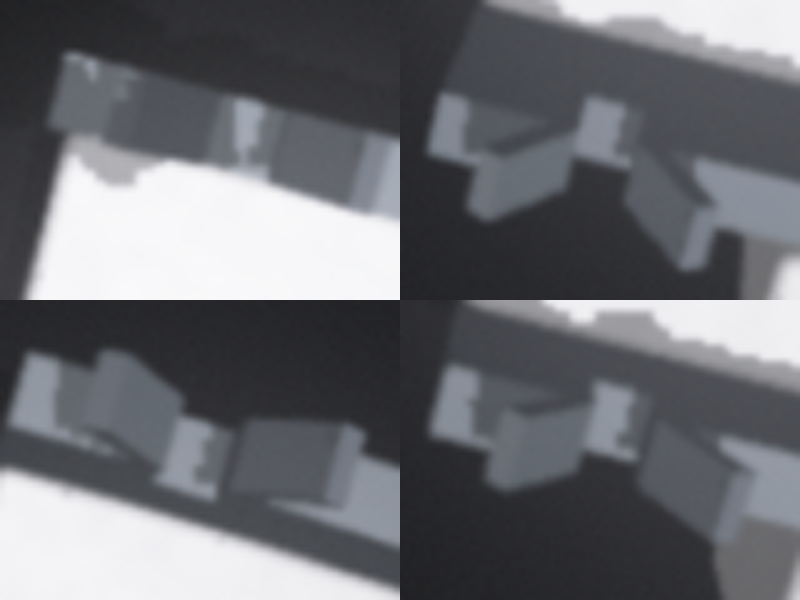

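Each slot floor shows as a light quad. In w1 the centres are (328.4,137.6) for the +y slot and (284.6,296.2) for the -y slot; in w2 they are (383,75.2) and (336.2,241).

```bash
python3 - <<'E'
from h import *
import json
A=json.load(open("w1.json"));B=json.load(open("w2.json"));T=[]
for a,b in [((328.4,137.6),(383,75.2)),((284.6,296.2),(336.2,241))]:
    ra,rb=ray(A,a,1),ray(B,b,1);x,e=tri([ra,rb]);print(x.round(4),np.round(e,4),atz(*ra,.08).round(4),atz(*rb,.08).round(4))
    T.append((atz(*ra,.08)+atz(*rb,.08))/2)
d=T[0]-T[1];print("mid",(T[0]+T[1])/2,"len",np.linalg.norm(d),"ang",np.arctan2(-d[0],d[1]))
E
```

```text
[ 0.569  -0.1526  0.0786] [0.0005 0.0005] [ 0.5693 -0.1529  0.08  ] [ 0.5684 -0.1525  0.08  ]
[ 0.5186 -0.3359  0.0853] [0.0006 0.0006] [ 0.5176 -0.338   0.08  ] [ 0.5193 -0.338   0.08  ]
mid [ 0.54366404 -0.24535827  0.08      ] len 0.19202599278046095 ang -0.2654834410993785
```

Slot spacing came out at 192 mm, as expected. The seat is at (0.5437,-0.2454) with yaw -0.2655, and the roller is at (0.4785,0.2552) with yaw -0.115. Next I move above the roller.

```bash
python3 -m pendant '[[-1,0,0.9,0,0,0,-0.1],[-1,0,0.9,0,0,0,-0.1],[-1,0,0.9,0,0,0,-0.1],[-1,0,0.9,0,0,0,-0.1],[-1,0,0.9,0,0,0,-0.1],[-1,0,0.9,0,0,0,-0.1],[-1,0,0.9,-0.4,0,0,-0.1],[-1,0,0.9,-0.4,0,0,-0.1],[-1,-0.1,0.9,-0.4,0,0,-0.1],[-1,-0.1,0.9,-0.4,0,0,-0.1],[-1,-0.1,0.9,-0.4,0,0,-0.1],[-1,-0.1,0.9,-0.4,0,0,0]]'
python3 -m pendant '[[-1,0,0,0,0,0,0],[-1,0,0,0,0,0,0]]'
python3 - <<'E'
from h import *
i=camera_info("wrist");im=camera("wrist");cv2.imwrite("pics/w3.png",im[:,:,::-1])
for q in ["roller_center","short_roller_center"]:
    for d in tip_of("wrist",q)[:2]: print(q,round(d["confidence"],2),np.round(d["centre"],4))
s=r.state();print(s["tool_pos"],s["ee_rot"])
import json
json.dump({k:np.array(v).tolist() for k,v in i.items() if k in("mtx","camera_from_world")},open("w3.json","w"))
E
```

```text
time_s: 3.68
tool_pos: [0.4804, 0.2544, 0.2191]
ee_rot: [0.746, 0.666, 0.0, 0.0]
wrist_force: [-0.3, -1.0, 0.1]
gripper_width: 0.0851
gripper_force: 0.0
time_s: 3.92
tool_pos: [0.4808, 0.2524, 0.2197]
ee_rot: [0.746, 0.666, -0.0, 0.0]
wrist_force: [0.6, -0.7, -0.1]
gripper_width: 0.0855
gripper_force: 0.0
roller_center 0.96 [0.4804 0.2529 0.0473]
roller_center 0.79 [0.2876 0.2515 0.0166]
short_roller_center 0.61 [0.6467 0.1765 0.0467]
[0.48168578 0.25133493 0.2205582 ] [7.46921207e-01 6.64912121e-01 6.80596899e-04 3.44173844e-04]
```

View pics/w3.png

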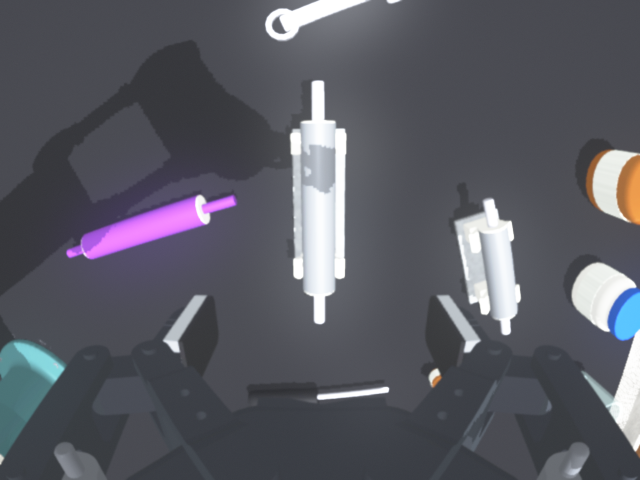

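The roller stands vertical in the image, with tips at (318,82) and (320,323), so the yaw matches.

```bash
python3 - <<'E'
from h import *
import json
A=json.load(open("w3.json"));S=camera_info("scene");D=camera_info("side")
T=[]
for p,s,d in [((318,83),(532.8,292.8),(177.6,409.6)),((320,322),(397.2,266.4),(282.8,313.6))]:
    print(atz(*ray(A,p,1),.045).round(4)); x,e=tri([ray(A,p,1),ray(S,s,0),ray(D,d,0)]);T.append(x);print(x,np.round(e,4))
d=T[0]-T[1];print((T[0]+T[1])/2,np.arctan2(-d[0],d[1]))
E
```

```text
[0.4913 0.3653 0.045 ]
[0.49120908 0.36491733 0.04561043] [0.0003 0.001  0.0013]
[0.4679 0.1456 0.045 ]
[0.46674973 0.14538489 0.04380472] [0.0012 0.0008 0.0011]
[0.4789794  0.25515111 0.04470758] -0.11095802956267943
```

```bash
python3 -m pendant '[[-1,-0.02,0.1,-0.6,0,0,0],[-1,0,0,-0.7,0,0,0],[-1,0,0,-0.7,0,0,0],[-1,0,0,-0.6,0,0,0],[-1,0,0,-0.5,0,0,0],[-1,0,0,-0.4,0,0,0],[-1,0,0,-0.25,0,0,0],[-1,0,0,-0.2,0,0,0],[-1,0,0,0,0,0,0],[-1,0,0,0,0,0,0]]'
python3 -m pendant '[[1,0,0,0,0,0,0],[1,0,0,0,0,0,0],[1,0,0,0,0,0,0],[1,0,0,0,0,0,0],[1,0,0,0,0,0,0],[1,0,0,0,0,0,0],[1,0,0,0,0,0,0],[1,0,0,0,0,0,0]]' 60
```

```text
time_s: 5.32
tool_pos: [0.4807, 0.2571, 0.0229]
ee_rot: [0.747, 0.665, 0.001, 0.0]
wrist_force: [0.1, -0.0, -0.8]
gripper_width: 0.0856
gripper_force: 0.0
time_s: 6.32
tool_pos: [0.4785, 0.2571, 0.0226]
ee_rot: [0.747, 0.665, -0.001, -0.001]
wrist_force: [-5.5, 0.6, 6.9]
gripper_width: 0.0285
gripper_force: 58.6
```

```bash
python3 -m pendant '[[1,0,0,0.2,0,0,0],[1,0,0,0.4,0,0,0],[1,0,0,0.6,0,0,0],[1,0,0,0.7,0,0,0],[1,0,0,0.7,0,0,0],[1,0,0,0.6,0,0,0],[1,0,0,0.4,0,0,0],[1,0,0,0.2,0,0,0],[1,0,0,0,0,0,0],[1,0,0,0,0,0,0]]'
python3 - <<'E'
from h import *
i=camera_info("wrist");s=r.state();im=camera("wrist");cv2.imwrite("pics/w4.png",im[:,:,::-1])
side=camera("side");cv2.imwrite("pics/s4.png",side[:,:,::-1])
m=np.hstack([im[:,:,::-1][:,120:520],side[:,:,::-1][:,100:500]]);cv2.imwrite("pics/mos4.png",m)
for n in("wrist","side"):
    for d in tip_of(n,"roller_center")[:3]: print(round(d["confidence"],2),np.round(d["centre"],4))
print(s["tool_pos"],s["wrist_force"],s["wrist_torque"],s["gripper_width"])
import json
json.dump({k:np.array(v).tolist() for k,v in i.items() if k in("mtx","camera_from_world")},open("w4.json","w"))
E
```

```text
time_s: 7.58
tool_pos: [0.4792, 0.2564, 0.2107]
ee_rot: [0.747, 0.665, -0.001, -0.0]
wrist_force: [0.4, -0.8, -3.3]
gripper_width: 0.0284
gripper_force: 59.4
0.73 [0.4814 0.2551 0.2339]
0.73 [0.2873 0.2515 0.0158]
0.9 [0.4783 0.2518 0.2387]
0.68 [0.2863 0.2534 0.0121]
0.67 [ 0.3014 -0.1682  0.0125]
[0.47924951 0.25643746 0.21072105] [ 0.37902568 -0.7695167  -3.33407106] [-0.0329815  -0.06953308 -0.02063215] 0.02836679832656731
```

View pics/mos4.png

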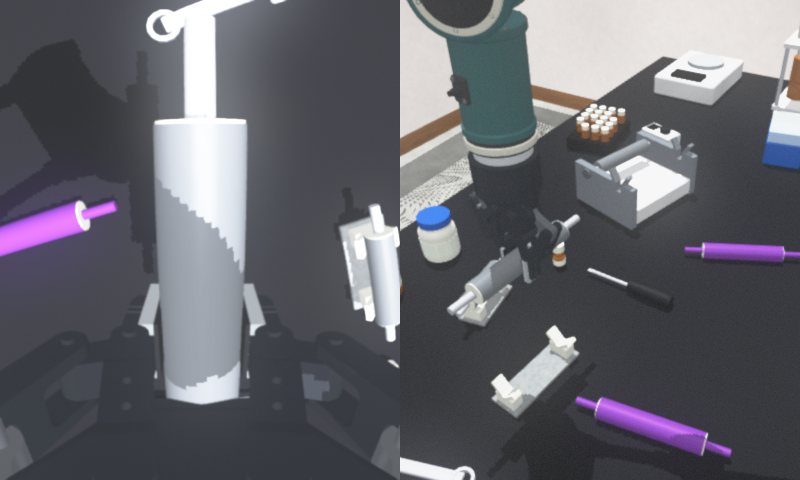

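The roller is held level, and its rest is empty. The short roller is still in place. Next I carry the roller over the seat.

```bash
python3 - <<'E'
from h import *
import json
print(tri([ray(json.load(open("w4.json")),(320,17),1),ray(camera_info("side"),(155,308),0)]))
E
python3 -m pendant '[[1,0.1,-0.3,0,0,0,-0.1],[1,0.1,-0.6,0,0,0,-0.1],[1,0.1,-0.8,0,0,0,-0.1],[1,0.1,-0.8,0,0,0,-0.1],[1,0.1,-0.8,0,0,0,-0.1],[1,0.1,-0.8,0,0,0,-0.1],[1,0.1,-0.8,0,0,0,-0.1],[1,0.1,-0.8,0,0,0,-0.1],[1,0.1,-0.8,0,0,0,-0.1],[1,0.1,-0.8,0,0,0,-0.1],[1,0.1,-0.8,0,0,0,-0.1],[1,0.1,-0.8,0,0,0,-0.1]]'
python3 -m pendant '[[1,0.09,-0.6,0,0,0,-0.1],[1,0,-0.4,0,0,0,-0.14],[1,0,-0.1,0,0,0,0],[1,0,0,-0.3,0,0,0],[1,0,0,-0.4,0,0,0],[1,0,0,-0.3,0,0,0],[1,0,0,-0.2,0,0,0],[1,0,0,0,0,0,0],[1,0,0,0,0,0,0]]'
python3 - <<'E'
from h import *
i=camera_info("wrist");im=camera("wrist");s=r.state();sc=camera("scene");sd=camera("side")
c=lambda im,x,y,w,h:cv2.resize(im[y:y+h,x:x+w,::-1],(400,300),interpolation=cv2.INTER_CUBIC)
cv2.imwrite("pics/mos5.png",np.vstack([np.hstack([c(im,120,0,400,300),c(im,240,0,160,120)]),np.hstack([c(sc,60,180,200,150),c(sd,250,90,180,135)])]))
for n in("wrist","scene","side"):
    for q in("roller_center","roller_seat"):
        for d in tip_of(n,q)[:1]: print(n,q,round(d["confidence"],2),np.round(d["centre"],4))
print(s["time_s"],s["tool_pos"],s["ee_rot"],s["wrist_force"])
E
```

```text
(array([0.48920773, 0.36242189, 0.23758981]), [np.float64(0.0037111574424620337), np.float64(0.0037111574424619027)])
time_s: 9.28
tool_pos: [0.5395, -0.1905, 0.2121]
ee_rot: [0.787, 0.617, -0.0, 0.0]
wrist_force: [0.5, 1.0, -3.4]
gripper_width: 0.0286
gripper_force: 59.4
time_s: 10.4
tool_pos: [0.545, -0.2433, 0.1527]
ee_rot: [0.795, 0.607, 0.0, 0.0]
wrist_force: [-0.3, 0.8, -2.4]
gripper_width: 0.0288
gripper_force: 59.5
wrist roller_center 0.84 [ 0.3018 -0.1676  0.0132]
scene roller_center 0.82 [ 0.3037 -0.1648  0.0111]
scene roller_seat 0.67 [ 0.5396 -0.2455  0.0835]
side roller_center 0.97 [0.2891 0.2538 0.0124]
side roller_seat 0.88 [ 0.5416 -0.2471  0.0853]
10.45 [ 0.54521267 -0.24341414  0.15300008] [7.94576495e-01 6.07163514e-01 3.49650681e-04 7.33536420e-04] [-0.51481203 -0.11557814 -3.50352298]
```

View pics/mos5.png

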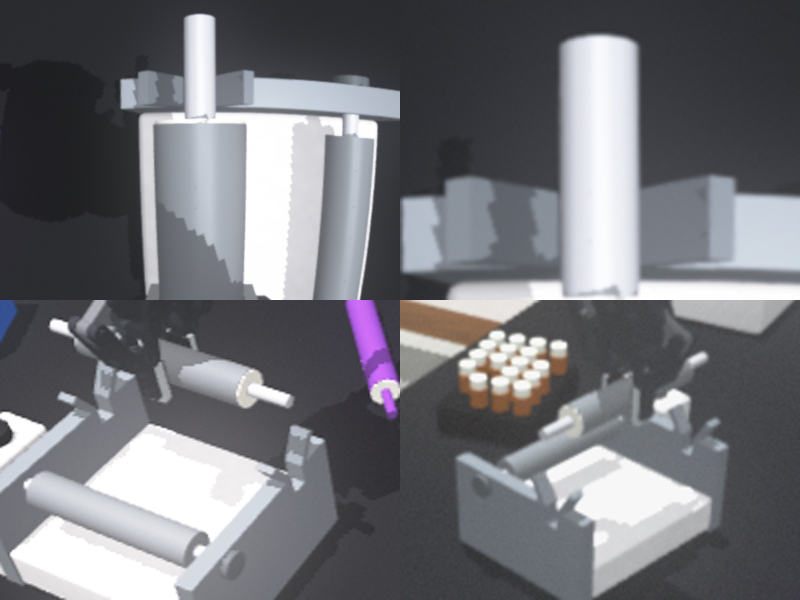

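The axle is centred over the slot mouth to within about 1–2 mm: axle at crop column 599, mouth middle at about 592. I'll shift 1 mm and lower.

```bash
python3 -m pendant '[[1,-0.02,0,-0.1,0,0,0],[1,0,0,-0.2,0,0,0],[1,0,0,-0.25,0,0,0],[1,0,0,-0.25,0,0,0],[1,0,0,-0.2,0,0,0],[1,0,0,-0.15,0,0,0],[1,0,0,-0.1,0,0,0],[1,0,0,-0.1,0,0,0],[1,0,0,-0.1,0,0,0],[1,0,0,0,0,0,0],[1,0,0,0,0,0,0]]'
```

```text
time_s: 12.22
tool_pos: [0.5437, -0.2432, 0.0798]
ee_rot: [0.795, 0.607, 0.0, 0.0]
wrist_force: [0.3, -0.6, -3.2]
gripper_width: 0.0286
gripper_force: 59.5
```

```bash
python3 -m pendant '[[1,0,0,-0.1,0,0,0],[1,0,0,-0.1,0,0,0],[1,0,0,0,0,0,0]]'; python3 -m pendant '[[1,0,0,-0.06,0,0,0],[1,0,0,-0.04,0,0,0],[1,0,0,0,0,0,0]]'
```

```text
time_s: 12.6
tool_pos: [0.5429, -0.2428, 0.0688]
ee_rot: [0.795, 0.607, -0.0, -0.001]
wrist_force: [-1.4, 0.9, -2.8]
gripper_width: 0.0286
gripper_force: 59.5
time_s: 12.98
tool_pos: [0.5434, -0.2431, 0.0644]
ee_rot: [0.795, 0.607, -0.0, -0.0]
wrist_force: [1.1, 0.3, -3.5]
gripper_width: 0.0291
gripper_force: 59.5
```

```bash
python3 -m pendant '[[1,0,0,-0.03,0,0,0],[1,0,0,0,0,0,0],[1,0,0,0,0,0,0]]'; python3 -m pendant '[[1,0,0,-0.03,0,0,0],[1,0,0,0,0,0,0],[1,0,0,0,0,0,0]]'
```

```text
time_s: 13.35
tool_pos: [0.5436, -0.2432, 0.0632]
ee_rot: [0.795, 0.607, 0.0, 0.0]
wrist_force: [0.1, -0.7, -2.1]
gripper_width: 0.0286
gripper_force: 59.5
time_s: 13.72
tool_pos: [0.5438, -0.2433, 0.0626]
ee_rot: [0.795, 0.607, 0.0, 0.0]
wrist_force: [-2.9, 1.2, 6.1]
gripper_width: 0.0283
gripper_force: 60.2
```

Contact shows on the slot floor at the expected height, so I release and retreat.

```bash
python3 -m pendant '[[0.2,0,0,0,0,0,0],[0,0,0,0,0,0,0],[-0.3,0,0,0,0,0,0],[-0.6,0,0,0,0,0,0],[-0.9,0,0,0,0,0,0],[-0.9,0,0,0,0,0,0],[-0.9,0,0,0,0,0,0],[-0.9,0,0,0,0,0,0]]'
python3 -m pendant '[[-0.9,0,0,0.2,0,0,0],[-0.9,0,0,0.4,0,0,0],[-0.9,0,0,0.6,0,0,0],[-0.9,0,0,0.8,0,0,0],[-0.9,0,0,0.8,0,0,0],[-0.9,0,0,0.8,0,0,0],[-0.9,0,0,0.8,0,0,0],[-0.9,0,0,0.6,0,0,0],[-0.9,0,0,0,0,0,0],[-0.9,0,0,0,0,0,0]]'
python3 - <<'E'
from h import *
im=camera("wrist");sc=camera("scene");sd=camera("side")
c=lambda im,x,y,w,h:cv2.resize(im[y:y+h,x:x+w,::-1],(400,300),interpolation=cv2.INTER_CUBIC)
cv2.imwrite("pics/mos6.png",np.vstack([np.hstack([c(im,120,0,400,300),c(sc,350,240,200,150)]),np.hstack([c(sc,60,180,200,150),c(sd,250,90,180,135)])]))
for n in("wrist","scene","side"):
    for q in("roller_center","roller_seat","short_roller_center"):
        for d in tip_of(n,q)[:3]: print(n,q,round(d["confidence"],2),np.round(d["centre"],4))
print(r.state()["time_s"])
E
```

```text
time_s: 14.72
tool_pos: [0.5435, -0.2431, 0.0616]
ee_rot: [0.795, 0.607, 0.0, 0.0]
wrist_force: [0.7, -0.2, -0.4]
gripper_width: 0.081
gripper_force: 0.0
time_s: 15.98
tool_pos: [0.5432, -0.243, 0.3118]
ee_rot: [0.795, 0.607, 0.0, 0.0]
wrist_force: [-0.2, 0.9, -1.2]
gripper_width: 0.0811
gripper_force: 0.0
wrist roller_center 0.79 [ 0.5448 -0.2456  0.0848]
wrist roller_center 0.76 [ 0.3039 -0.165   0.0109]
scene roller_center 0.96 [0.2888 0.2489 0.0132]
scene roller_center 0.93 [ 0.5438 -0.2403  0.0833]
scene roller_center 0.69 [ 0.3034 -0.1654  0.0154]
scene roller_seat 0.86 [ 0.5394 -0.2465  0.0839]
scene short_roller_center 0.7 [ 0.5416 -0.2453  0.082 ]
scene short_roller_center 0.56 [0.651  0.1753 0.043 ]
side roller_center 0.92 [ 0.3017 -0.1656  0.0133]
side roller_center 0.66 [ 0.5417 -0.2476  0.0898]
side roller_center 0.61 [0.2861 0.253  0.0131]
side roller_seat 0.8 [ 0.5455 -0.2497  0.0843]
side short_roller_center 0.64 [0.6511 0.1782 0.0483]
16.575
```

View pics/mos6.png

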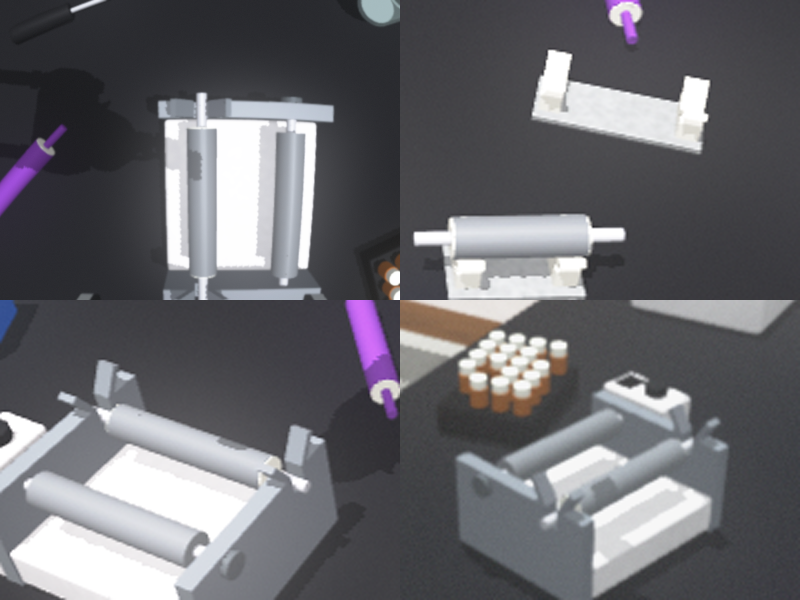

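The roller lies level and parallel to the other one, with both axle ends down in their slots. The short roller has not moved, and the gripper is clear.

```bash
python3 -c "
from station import r
print(r.sign_off())"
```

```text
the job is handed in; nothing more can be done
None
```

The long grey roller is seated in the jar roller's two empty slots and released, the short roller is still in its rest, and the job was handed in at about 16.6 s; sign-off did not report a verdict.

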